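# Reload the scorer's heavy-duty stapler

### The job

The stapler for the score sheets has run empty and its magazine rail is pulled out. Lay the full-length strip of staples into the rail's channel, legs down, without dropping it, then push the rail all the way home against the spring until its latch catches and it stays shut. Leave the short leftover strip and everything else on the shelf where it is.

Things in the scene. Friction and masses are not known exactly. Their poses are not given: they have to be found in the camera images.
- stapler: Grey front-loading heavy-duty stapler, fixed. Origin on the shelf straight below the front of its nose; +x runs from the nose back along the body, z up. Base plate 84 mm wide, 22 mm high, from x = -35 to 295 mm. Head 36 mm wide, top 110 mm above the shelf, from x = 0 back; above it a lever with rubber grip slopes up and forward, up to 230 mm high, all behind x = 75 mm.
- magazine_rail (a joint): Slide of the steel magazine rail, m: 0 = shut, 0.107 to 0.117 = out in front of the nose, towards the stapler's -x. Slides with 1 N of friction; with a strip in it the follower's spring resists too, and the latch adds up to 5 N at about 0.013. It latches when pushed to 0 or just past (hard stop at -0.0025) and then rests within 1.5 mm of 0; not latched, it springs out again.
- rail_seat (a point): Point on the rail's channel floor, moving with it, where the middle of the full strip's underside lies when its front end touches the nose cap (45 mm in front of this point). Floor 52 mm above the shelf; axes as the stapler's. Channel 17 mm wide at the floor, flared lips 23 mm apart at their top, 8 mm above the floor; a core bar 4 mm wide, 10 mm high along the middle goes between the strip's legs.
- nose_cap (a point): Centre of the flat outer face of the black nose cap at the front end of the rail, moving with it; same axes, so the rail is pushed shut along +x. Face 32 mm wide, 33 mm high (46 to 79 mm above the shelf); the cap is 14 mm thick. With the rail out, the channel is open from above for over 105 mm from the cap's inner face to the stapler's nose.
- follower (a joint): Spring follower, a dark steel block in the nose, m: 0 = at rest just inside the nose, grows as the strip pushes it back, about 0.085 with the rail shut on a full strip. It pushes back with 2 N at rest, rising to about 6 N.
- strip: The full strip of steel staples, bridge-shaped in section, standing on its legs: 90 mm long (its x), 13 mm wide (y), 24 mm high (z), 9 mm free between the legs, 25 to 50 g. Origin in the middle of its underside (leg tips). Both ends are alike. Held by its upper 12 mm the fingers stay clear of the channel's lips.
- part_strip: Short leftover strip of the same staples, 39 mm long, 13 mm wide, 24 mm high; origin in the middle of its underside. To be left alone.
- carton: Closed cardboard staple carton, 110 x 70 x 30 mm, origin under its centre. To be left alone.
- whistle: White plastic whistle lying on its side, about 62 x 25 x 20 mm, origin underneath. To be left alone.
- bail_a: Pale wooden bail, 108 mm long, 16 mm thick, lying along its x. To be left alone.
- bail_b: Another such bail. To be left alone.
- spike_key: Steel T-shaped spike key, 118 mm long with a 60 mm cross bar, 12 mm high, lying along its x. To be left alone.
- ball_a: Red cricket ball, 72 mm, origin at its centre, resting in the grey cradle. To be left alone.
- ball_b: The other ball in the cradle. To be left alone.
There are look-alikes about, which are no part of the job. What is shaped like the strip but pink or yellow is not meant.

How it is judged:
By the outcome, as a careful person would: the job done as asked, in the order asked, and still so for the second after the job is handed in, with the robot touching nothing.
It also fails if it takes over 58 s, if anything falls off the work surface, if the arm or the gripper's body presses on something with over 40 N, if the wrist force passes 120 N, or if a joint passes its speed limit or range.

### The arm

A 6-joint arm with a two-finger parallel gripper is mounted at the origin on the work surface. World frame = base frame: x ahead of the robot, y to its left, z up, the work surface at z = 0. Lengths are in m, angles in degrees, forces in N, time in s.
With the tool pointing down it reaches from about 0.35 to 0.875 m from the base axis. Payload 4.2 kg.
Tool frame: the origin (TCP) lies midway between the tips of the shut fingers; the grasp point (between the pads) lies 19 mm behind it; z points along the fingers, y is the line along which they close (so a half turn about z gives the same grasp; the last joint's range is limited). The gripper opens to 87 mm and grips with 3 to 60 N. Pads are 19 mm wide; open, the fingers measure 117 mm over their backs; the gripper's body (75 mm by 190 mm) begins 51 mm behind the grasp point.
Start: joints at [88.442, 22.042, 0.453, 0, -68.411, -14.817], TCP at [0.176, 0.6, 0.223] pointing down, gripper open.
Joint ranges: [-179.83, 179.83], [-69.29, 118.12], [-61.27, 80.66], [-181.25, 117.63], [-171.15, -9.14], [-177.46, 177.46]. Speed limits (degrees/s): [159.86, 159.86, 180, 180, 180, 180].

### API

Orientations are given as [roll, pitch, yaw] about the fixed x, y, z axes, in that order (R = Rz(yaw) Ry(pitch) Rx(roll)).
In Python, from workcell import env gives the robot as it stands. The module is installed in compiled form; this text tells all that it offers. Calls block until the motion is done:
- env.goto(position, orientation): joint-space move of the TCP to a pose.
- env.move_straight(position, rotation=None, rate=0.15, force_limit=None): straight line of the TCP; rotation=None keeps the orientation; rate is the mean speed in m/s. With force_limit (N) it stops when the force on the tool has changed by that much, and returns True; else False.
- env.set_joints(angles): joint-space move.
- env.gripper_to(opening, grasp_force=None): opening from 0.0 (shut) to 1.0 (fully open); grasp_force is the grip in N (None keeps the last); returns when the fingers have stopped.
- env.dwell(seconds).
- env.inverse_kinematics(position, orientation): joint angles nearest the present ones, or None.
- env.read_state(): the state.
- env.grab_frame(name): name is "scene" or "top" or "wrist"; returns a dict with "image" (400x640x3 uint8, blue, green, red), "fx", "fy", "cx", "cy" (pixels), "position" and "orientation" of the camera in the world. Camera axes: x right, y up, looking along -z (the intrinsics and any distortion apply to the point x, -y, -z); pixel columns grow to the right and rows downward; lengths in m; the calibration is good to about 2 mm. The wrist camera is an equidistant fisheye: a pixel r from the principal point sees the ray r / f radians off the axis. A picture is of the moment at which its call begins. There is no depth.
A pose or a line that the arm cannot do raises env.Unreachable and nothing moves.
- env.close_job(): hands the job in; it is judged then, once.
Trained networks look in a picture, given as the dict that the camera call returned (one of the last four; its "shot" number tells which), for a name from the list of things; names that differ only in an ending like _2 or _b are one class to them, and where a whole thing is asked for, a point or a joint stands for the part that bears it (a point fixed in the world has none). Each returns a list of dicts, best first, with "score" (0 to 1); they miss things now and then, are a little off and sometimes report something else, mostly with a low value. They report only what shows in the picture. A call takes as long as a camera call. They do not tell look-alikes from the thing itself.
- env.search_frame(picture, thing): "xyz" ([x, y, z] in m, in world coordinates, good to about 4 mm: the middle of the surface that is visible of it).
- env.trace(picture, thing): "mask" (400x640 bool, what is visible of it).
The state is a dict: "clock": time; "joint_positions": joint angles; "qvel": joint speeds; "joint_torque": joint torques, N m; "position": TCP position; "tool_rot": TCP orientation; "force": force on the tool from outside, world axes, zero at the start; "wrist_torque": the same for the moment, N m; "opening": opening from 0.0 (shut) to 1.0 (fully open); "finger_force": force on a finger pad.
Only numpy, scipy, OpenCV 4.12 (cv2) and the standard library are available. Lean on these libraries where they do the work, as an engineer would, in place of code of your own. Each camera call takes 0.05 s, during which the arm holds its last target. There are 200 camera calls.

## Working session

There is one attempt and no reset: what is moved stays moved. The work goes in short steps, each a Python script; the robot and the scene stay as the last script left them, time stands still between calls to the robot, and variables do not carry over. Pictures are saved under pics/ and viewed, at most 10 in all, crops included, and the job is handed in when it is done.

```bash
mkdir -p pics; cat > h.py <<'E'
import numpy as np, cv2
from scipy.spatial.transform import Rotation as R
from workcell import env
def rot(p): return R.from_euler('xyz',p['orientation'],degrees=True).as_matrix() if np.size(p['orientation'])==3 else np.array(p['orientation'])
def pix2plane(p,uv,z,fish=False):
    x=(uv[0]-p['cx'])/p['fx'];y=(uv[1]-p['cy'])/p['fy']
    if fish:
        r=np.hypot(x,y);s=np.tan(r)/r if r>1e-9 else 1;x*=s;y*=s
    d=rot(p)@np.array([x,-y,-1.]);c=np.array(p['position'])
    return c+d*(z-c[2])/d[2]
def proj(p,X,fish=False):
    q=rot(p).T@(np.array(X)-p['position']);x=q[0]/-q[2];y=-q[1]/-q[2]
    if fish:
        r=np.hypot(x,y);s=np.arctan(r)/r if r>1e-9 else 1;x*=s;y*=s
    return np.array([p['cx']+p['fx']*x,p['cy']+p['fy']*y])
E
python3 - <<'E'
from h import *
for n in ("top","scene"):
    p=env.grab_frame(n);cv2.imwrite(f"pics/{n}1.png",p['image']);print(n,p['position'],p['orientation'],p['fx'],p['cx'],p['cy'],[k for k in p])
    for t in ("strip","part_strip","stapler","rail_seat","nose_cap"):
        print(t,[(np.round(d['xyz'],3).tolist(),round(d['score'],2),np.round(proj(p,d['xyz'])).tolist()) for d in env.search_frame(p,t)])
print(env.read_state())
E
```

```text
top [0.45547602 0.15874496 0.97814331] [  6.62808421  -1.98744361 -89.11507048] 382.04207766204024 317.7461403189552 194.32184236918258 ['image', 'fx', 'fy', 'cx', 'cy', 'position', 'orientation', 'shot']
strip [([0.532, 0.285, 0.022], 0.81, [254.0, 207.0]), ([0.453, 0.365, 0.023], 0.77, [220.0, 238.0]), ([0.356, 0.29, 0.024], 0.67, [250.0, 279.0])]
part_strip [([0.396, 0.053, 0.013], 0.51, [346.0, 263.0]), ([0.433, 0.225, 0.023], 0.38, [277.0, 248.0])]
stapler [([0.592, -0.174, 0.082], 0.75, [444.0, 184.0]), ([0.612, -0.014, 0.06], 0.22, [376.0, 175.0])]
rail_seat [([0.617, -0.011, 0.059], 0.6, [375.0, 174.0]), ([0.757, 0.18, 0.077], 0.53, [298.0, 114.0])]
nose_cap [([0.616, -0.014, 0.057], 0.76, [376.0, 174.0]), ([0.379, -0.239, 0.01], 0.7, [461.0, 272.0])]
scene [1.17242346 0.56142662 0.77640398] [ 46.66409546  -0.33989818 125.12372098] 420.7615783269009 319.4138519544284 198.76987105148478 ['image', 'fx', 'fy', 'cx', 'cy', 'position', 'orientation', 'shot']
strip [([0.537, 0.287, 0.022], 0.89, [376.0, 234.0]), ([0.362, 0.299, 0.021], 0.62, [413.0, 196.0]), ([0.457, 0.371, 0.03], 
[... 242 characters left out ...]
2.0, 166.0])]
{'clock': 0.6, 'joint_positions': array([ 8.84418089e+01,  2.20401999e+01,  4.49690111e-01,  1.26123583e-03,
       -6.84120599e+01, -1.48161277e+01]), 'qvel': array([ 0.00115738, -0.00355837,  0.07950398, -0.0750106 , -0.00183669,
       -0.03921257]), 'joint_torque': array([ 7.32718991e-05, -3.90214384e+01,  1.87535602e+01,  4.22252655e+00,
        1.54152227e-02, -1.65602870e-05]), 'position': array([0.17617605, 0.59960679, 0.22254885]), 'tool_rot': array([ 1.79997816e+02, -1.79086938e-03, -1.63738547e+01]), 'force': array([0.84326777, 0.75377588, 0.08806794]), 'wrist_torque': array([ 0.02072572,  0.00559453, -0.01342447]), 'finger_force': 0.0, 'opening': 1.0002721866869084}
```

View pics/top1.png

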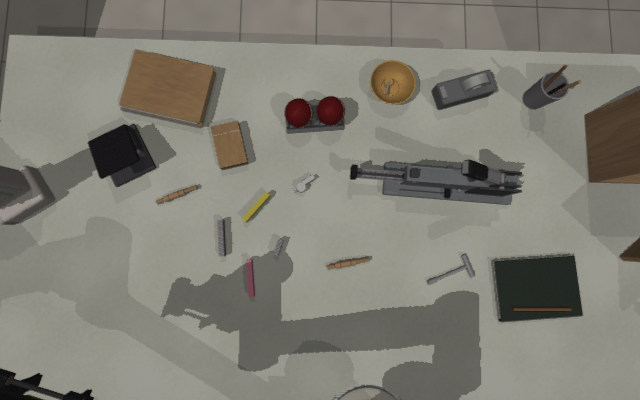

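View pics/scene1.png

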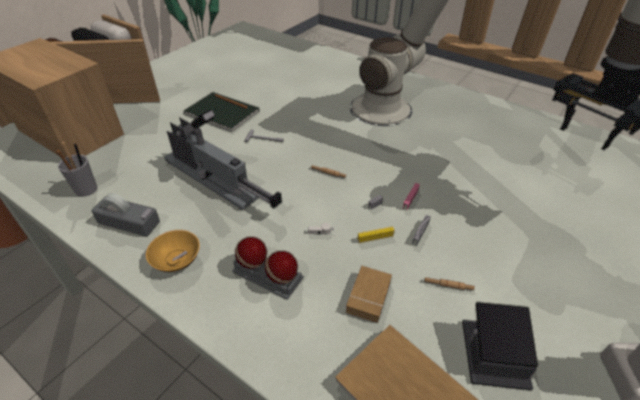

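The full grey strip is at top-image (223,237), running nearly along world x. The short one is at (280,247). The nose cap is at (354,171), and the rail runs to the right from there (world -y). Next I take a closer look with the wrist camera.

```bash
python3 - <<'E'
from h import *
env.goto([0.455,0.365,0.16],[180,0,0])
p=env.grab_frame("wrist");cv2.imwrite("pics/w1.png",p['image']);print(p['position'],p['orientation'],p['fx'],p['cx'],p['cy'])
s=env.read_state();print(s['clock'],s['position'],s['tool_rot'],s['joint_positions'])
for i,d in enumerate(env.trace(p,"strip")):
    m=d['mask'];v,u=np.nonzero(m)
    P=np.array([pix2plane(p,(a,b),0.024,True)[:2] for a,b in zip(u,v)],np.float32)
    print(d['score'],u.mean(),v.mean(),cv2.minAreaRect(P), p['image'][m].mean(0))
E
```

```text
[0.52618104 0.36575686 0.32327638] [-1.50621822e+01  2.91859054e-02 -8.99717938e+01] 309.70691628693146 320.6324083572528 202.54220972128698
2.0333 [0.45466995 0.36601791 0.16029953] [-1.79959703e+02 -2.63624010e-02  7.03289935e-02] [ 5.47227904e+01  2.09611441e+01 -1.06919831e+01 -2.12797463e-03
 -5.82987527e+01  3.53486654e+01]
0.9 320.18765849535083 192.18089602704987 ((0.4545445442199707, 0.3660186231136322), (0.09052662551403046, 0.014354110695421696), 4.936558246612549) [149.11411665 148.25950972 154.38123415]
0.75 402.9733520336606 116.57082748948106 ((0.5337690114974976, 0.2846682667732239), (0.01800207421183586, 0.0890735536813736), 49.85841751098633) [ 17.96984572 127.29172511 152.7657784 ]
0.35 502.23572296476306 71.57351154313487 ((0.5917519927024841, 0.16681089997291565), (0.026734450832009315, 0.06705344468355179), 36.71282958984375) [121.2308627  128.21142163 134.41312272]
```

View pics/w1.png

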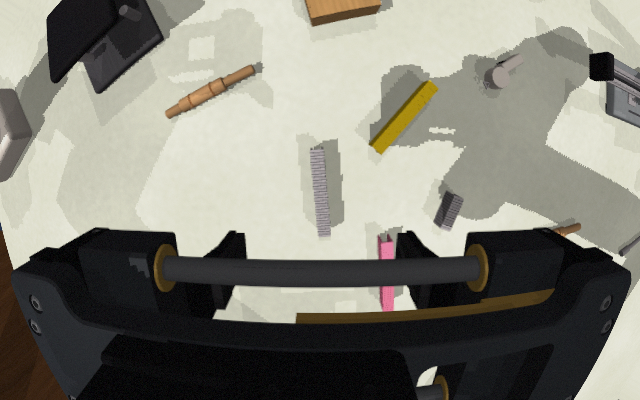

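The wrist picture shows the strip at (320,192), between and ahead of the fingers, with the pink look-alike at (387,270) clear of the grasp. I grasp the strip, carry it towards the stapler and look at the rail.

```bash
python3 - <<'E'
from h import *
env.gripper_to(0.5,20)
env.goto([0.4545,0.366,0.06],[180,0,4.94])
print(env.move_straight([0.4545,0.366,0.0135],rate=0.06,force_limit=15))
env.gripper_to(0.0,20)
s=env.read_state();print(s['position'],s['opening'],s['finger_force'])
env.move_straight([0.4545,0.366,0.20],rate=0.15)
s=env.read_state();print(s['clock'],s['opening'],s['finger_force'])
env.goto([0.60,0.10,0.20],[180,0,-93])
p=env.grab_frame("wrist");cv2.imwrite("pics/w2.png",p['image']);print(p['position'],p['orientation'])
for t in ("strip","nose_cap","stapler","rail_seat"):
  for d in env.search_frame(p,t): print(t,d['score'],d['xyz'],proj(p,d['xyz'],True))
s=env.read_state();print(s['clock'],s['position'],s['opening'],s['finger_force'])
E
```

```text
False
[0.45452147 0.36603838 0.01358724] 0.14530881890064046 19.999893307685852
6.5 0.14590093798979184 19.99991074204445
[0.59663275 0.02948248 0.36254235] [-1.50848926e+01 -2.59275812e-02  1.77066392e+02]
strip 0.79 [0.3595, 0.2874, 0.0232] [490.60899377 303.65841253]
strip 0.64 [0.5987, 0.0841, 0.2096] [321.89517203 227.29171985]
nose_cap 0.91 [0.616, -0.0117, 0.0569] [298.40898844  80.76432659]
stapler 0.61 [0.6135, -0.0517, 0.051] [299.38149239  43.19234081]
rail_seat 0.86 [0.6179, -0.0111, 0.0616] [296.12114264  80.88819188]
7.9083 [0.59980475 0.10099389 0.20003588] 0.15118715714399492 19.999958127737045
```

View pics/w2.png

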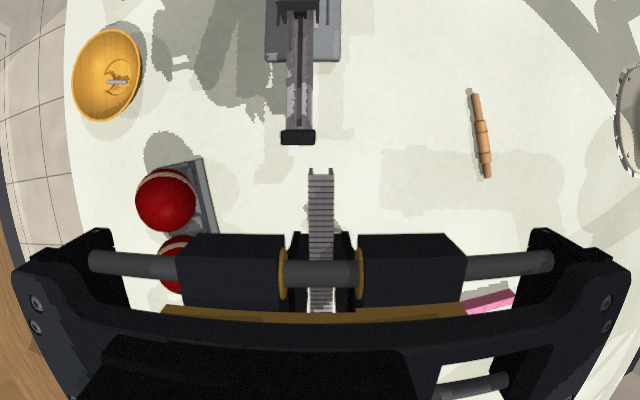

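The strip is held, with its far end at (320,175). The nose cap is at (298,138) and the rail runs up to the nose at about (298,10). I move closer for an exact measurement.

```bash
python3 - <<'E'
from h import *
import pickle
env.goto([0.615,0.055,0.16],[180,0,-91])
env.dwell(0.2)
p=env.grab_frame("wrist");print(p['position'],p['orientation'])
pickle.dump(p,open("w3.pkl","wb"))
s=env.read_state();print(s['clock'],s['position'],s['tool_rot'])
for t in ("nose_cap","stapler"):
  for d in env.search_frame(p,t): print(t,d['score'],d['xyz'],proj(p,d['xyz'],True))
im=p['image'][0:240,200:440];cv2.imwrite("pics/w3.png",cv2.resize(im,None,fx=2.5,fy=2.5,interpolation=cv2.INTER_CUBIC))
E
```

```text
[ 0.61440542 -0.01519717  0.3241562 ] [-1.51312781e+01  1.48479179e-01  1.79060348e+02]
8.5167 [0.61549049 0.05599591 0.16118127] [-1.79872282e+02  4.08836556e-02 -9.09227348e+01]
nose_cap 0.96 [0.6167, -0.0222, 0.0526] [318.66067266 112.81194892]
stapler 0.92 [0.6127, -0.0711, 0.0511] [322.35649195  58.18794074]
```

View pics/w3.png

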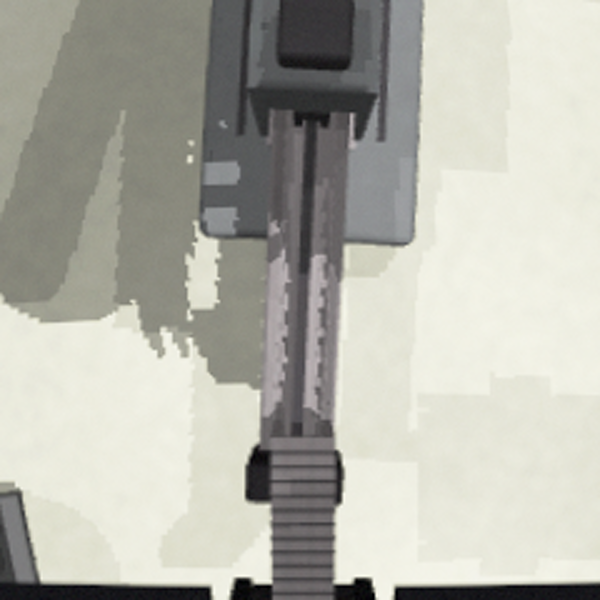

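```bash
python3 - <<'E'
from h import *
import pickle
p=pickle.load(open("w3.pkl","rb"))
f=lambda x,y,z:pix2plane(p,(200+(x+.5)/2.5-.5,(y+.5)/2.5-.5),z,True)
for n,x,y,z in [("core near",298,420,.062),("core far",311,135,.062),("lipL near",262,400,.06),("lipR near",335,400,.06),("lipL far",270,150,.06),("lipR far",349,150,.06),
 ("capOutL",250,502,.079),("capOutR",339,502,.079),("capL",246,480,.079),("capR",343,480,.079),("capInL",250,450,.079),
 ("baseL",203,238,.022),("baseR",413,244,.022),("headL",246,100,.11),("headR",378,100,.11),("headFrontTop",315,90,.11),
 ("stripFarL",272,437,.172),("stripFarR",334,437,.172),("stripL580",272,580,.172),("stripR580",333,580,.172)]:
    print(n,np.round(f(x,y,z)*1000,1))
E
```

```text
core near [617.2  24.8  62. ]
core far [611.2 -72.8  62. ]
lipL near [629.5  17.9  60. ]
lipR near [604.4  18.3  60. ]
lipL far [625.1 -68.2  60. ]
lipR far [598.5 -67.8  60. ]
capOutL [633.3  49.1  79. ]
capOutR [604.1  49.5  79. ]
capL [634.3  41.6  79. ]
capR [602.7  42.2  79. ]
capInL [632.7  31.7  79. ]
baseL [653.1 -41.7  22. ]
baseR [572.1 -38.1  22. ]
headL [629.4 -73.  110. ]
headR [593.3 -72.6 110. ]
headFrontTop [610.5 -75.5 110. ]
stripFarL [621.3  11.4 172. ]
stripFarR [608.9  11.6 172. ]
stripL580 [622.1  41.7 172. ]
stripR580 [609.3  41.9 172. ]
```

```bash
python3 - <<'E'
from h import *
import pickle
x,y=0.6146,-0.0132
env.goto([x,y,0.13],[180,0,-93.5])
env.move_straight([x,y,0.085],rate=0.08)
env.dwell(0.2);s=env.read_state();f0=s['force'];print(s['position'],s['tool_rot'],f0)
hit=env.move_straight([x,y,0.0645],rate=0.025,force_limit=6)
s=env.read_state();print(hit,s['clock'],s['position'],s['force']-f0,s['wrist_torque'],s['opening'])
p=env.grab_frame("wrist");pickle.dump(p,open("w4.pkl","wb"))
cv2.imwrite("pics/w4.png",cv2.resize(p['image'][60:360,180:460],None,fx=2,fy=2,interpolation=cv2.INTER_CUBIC))
E
```

```text
[ 0.61501855 -0.01313894  0.08566563] [-1.79924839e+02  1.75876537e-02 -9.34966339e+01] [ 0.54487273 -0.57126385 -0.72433266]
True 10.675 [ 0.61430643 -0.01332353  0.06550738] [-1.5108127   0.86775088  5.11744664] [0.17704969 0.195096   0.00508985] 0.1475088948146982
```

View pics/w4.png

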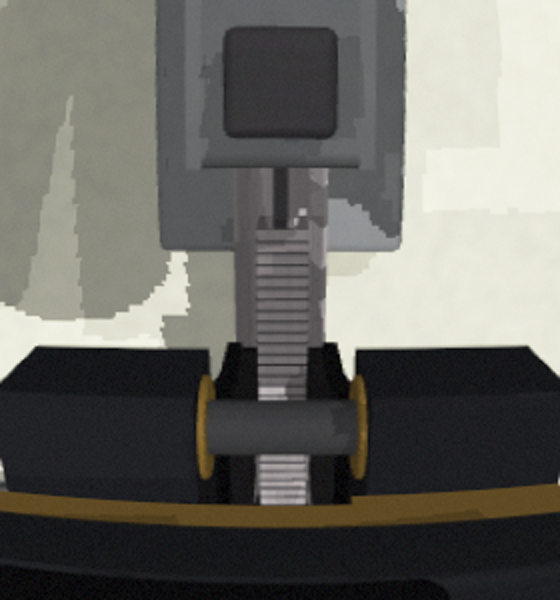

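Contact came at z 0.0655, which matches the strip resting on the channel floor (0.052 + 0.0135). The picture shows the strip (260–308, from row 230) centred in the channel. I release it, back off and check.

```bash
python3 - <<'E'
from h import *
import pickle
env.gripper_to(0.4)
env.dwell(0.1)
x,y=0.6146,-0.0132
env.move_straight([x,y,0.15],rate=0.12)
env.goto([0.621,0.095,0.16],[180,-25,-93.5])
env.gripper_to(0.0,20)
p=env.grab_frame("wrist");pickle.dump(p,open("w5.pkl","wb"))
cv2.imwrite("pics/w5.png",cv2.resize(p['image'][0:260,180:460],None,fx=2.2,fy=2.2,interpolation=cv2.INTER_CUBIC))
s=env.read_state();print(s['clock'],s['position'],s['tool_rot'],s['joint_positions'])
print(env.inverse_kinematics([0.6205,0.085,0.057],[180,-25,-93.5]),env.inverse_kinematics([0.6125,-0.04,0.057],[180,-25,-93.5]))
E
```

```text
13.8667 [0.62100923 0.0950833  0.15999535] [-179.99912348  -24.99994082  -93.49379611] [ 32.49998248  29.9316314   -7.89273924  21.49718163 -68.92374553
 -46.77219194]
[ 31.48399302  35.69162511 -15.03419991  24.45716213 -56.75584659
 -51.6734931 ] [ 20.90654194  32.71270414 -22.63396514  30.28514209 -49.74132173
 -47.2724505 ]
```

View pics/w5.png

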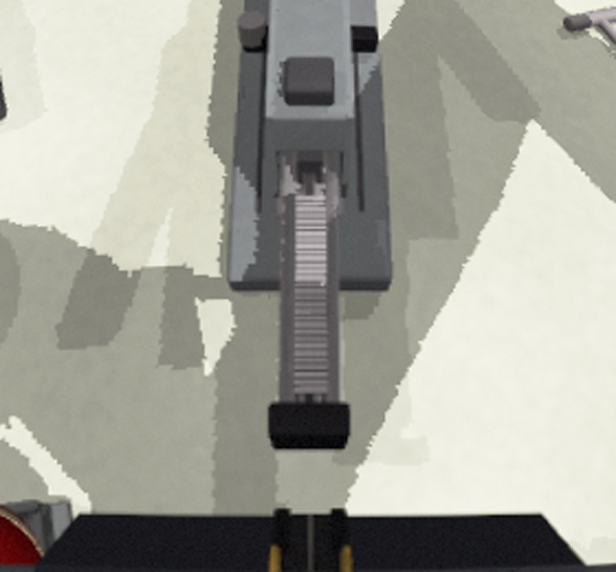

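The strip sits straight in the channel, spanning rows 195–395 behind the cap at (310,425), and the fingers are lined up with it. Now I push.

```bash
cat > push.py <<'E'
from h import *
o=[180,-25,-93.5]
L=lambda y:[0.6106+(y+0.075)*0.061,y,0.057]
env.move_straight(L(0.085),rate=0.12)
env.dwell(0.2);f0=env.read_state()['force']
hit=env.move_straight(L(-0.035),rate=0.05,force_limit=27)
s=env.read_state();print(hit,s['clock'],s['position'],s['force']-f0)
E
python3 push.py
```

```text
False 17.6333 [ 0.61321824 -0.03423257  0.05697047] [-2.78426688  7.56416991  0.92162614]
```

```bash
python3 - <<'E'
from h import *
L=lambda y:[0.6106+(y+0.075)*0.061,y,0.057]
for y in (-0.04,-0.046,-0.05,-0.054,-0.058,-0.062,-0.066):
    hit=env.move_straight(L(y),rate=0.03,force_limit=22)
    s=env.read_state();print(hit,s['clock'],s['position'],s['force'])
    if hit: break
E
```

```text
False 17.95 [ 0.61305936 -0.03813204  0.05693165] [-3.86510008 13.35306517  2.318428  ]
False 18.3 [ 0.61251138 -0.04512969  0.05694271] [-2.15265336  9.3956753   1.15631003]
False 18.5833 [ 0.61219219 -0.04952755  0.05694995] [-2.87758762  6.88067306  1.08805477]
False 18.8667 [ 0.61217676 -0.052247    0.05694984] [-4.14657606 12.29730792  1.89220977]
True 19.075 [ 0.61261817 -0.05190627  0.05660782] [-3.86915247  7.31203752  2.84743505]
```

The latch bump came at y≈-0.038 and the hard stop at -0.052, about 14 mm further, which is consistent with the rail being shut. I back off and check.

```bash
python3 - <<'E'
from h import *
L=lambda y,z=.057:[0.6106+(y+0.075)*0.061,y,z]
env.move_straight(L(-0.02),rate=0.05)
env.move_straight(L(0.06,.10),rate=0.12)
env.goto([0.621,0.095,0.16],[180,-25,-93.5])
env.dwell(0.5)
p=env.grab_frame("wrist")
cv2.imwrite("pics/w6.png",cv2.resize(p['image'][0:260,180:460],None,fx=2.2,fy=2.2,interpolation=cv2.INTER_CUBIC))
for d in env.search_frame(p,"nose_cap"): print(d['score'],d['xyz'])
s=env.read_state();print(s['clock'],s['force'])
E
```

```text
0.83 [0.6147, -0.062, 0.0694]
21.7583 [-0.54204268 -0.12128094  0.38461515]
```

View pics/w6.png

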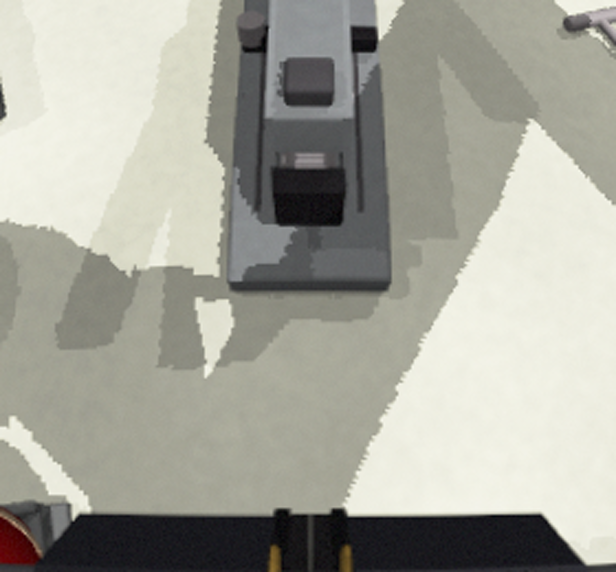

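The cap (310,195) now sits against the nose and has stayed there after I backed off, with the strip end visible behind it at (305,160). The rail is latched, so I hand in.

```bash
python3 -c "
from workcell import env
print(env.close_job())"
```

```text
the job is handed in; nothing more can be done
None
```

The full strip is in the rail's channel, legs down, and the rail is pushed home; it stayed shut after the arm backed off, nothing else was moved on purpose, and the job was handed in at about 22 s (no verdict was returned).

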